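# Load the round flask on the castor caddy and park it by the titration stand

## Robot

A 7-joint arm with a two-finger parallel gripper is mounted at the origin on a cart in front of the work surface, level with it; the furniture and walls round the work are solid. World frame = base frame: x ahead of the robot, y to its left, z up, the work surface at z = 0. Lengths are in mm, angles in rad, forces in N, time in s.
With the tool pointing down it reaches from about 400 to 850 mm from the base axis. Payload 10.4 kg.
Tool frame: the origin (TCP) lies at the very end of the fingers, on their centre line; the grasp point (between the pads) lies 19 mm behind it (r.grasp_offset is the distance from the TCP to the grasp point, in mm); x points along the fingers, y is the direction in which the jaws open and shut, and the axes are right-handed (so a half turn about x gives the same grasp; the last joint's range is limited). The gripper opens to 87 mm and grips with 3 to 60 N. Pads are 19 mm wide; open, the fingers measure 117 mm over their backs; the gripper's body (75 mm by 190 mm) begins 51 mm behind the grasp point.
Start: joints at [1.142, 0.332, -0.065, 1.46, 0.022, 1.35, -0.088], TCP at [246.745, -574.255, 222.576] pointing down, gripper open.
Joint ranges: [-2.6, 2.6], [-0.5, 2.12], [-1.47, 1.34], [0.16, 2.42], [-1.27, 4.41], [0.06, 2.06], [-2.6, 2.6]. Speed limits (rad/s): [2.22, 2.22, 2.79, 2.79, 3.14, 3.14, 3.14].

## Interface

Orientations are given as a unit quaternion [w, x, y, z].
In Python, from plant import r, capture, camera_info gives the robot as it stands.
- The arm moves only by the shell command python3 -m pendant 'ROWS' [OPENING]. ROWS is JSON, a list of rows, each an object of numbers: "tx", "ty", "tz": the shift along the world's x, y, z in cm; "rx", "ry", "rz": the turn, a rotation vector about the world's x, y, z in degrees. A call has 1 to 12 rows; each row is the pose to reach, as a shift and turn from the pose commanded when the call began; what a row does not reach only later rows make up. A row lasts 1/8 s, in which the tool goes at most 62.5 mm and 10.7 degrees, less where a joint would pass 70% of its speed; a pose out of reach is approached as far as the arm can. A call with a gripper value outside its range is refused whole. OPENING is the finger opening in cm, from 0 to 8.7, set as the call begins (- or left out, the last holds). The fingers move at their own pace and stop on an object; the grip force is fixed at half the most. Time passes only in rows, so rows that repeat a pose let the fingers close. It gives the time, the measured TCP pose, the force and the opening at its end, in the units of the state.
- r.read_state(): the state, without advancing time (a new reading comes with each control period).
- capture(name): name is "side" or "top" or "wrist"; returns (picture, depth): 480x640x3 uint8, red, green, blue; 480x640 float32, mm along the optical axis (not along the pixel's ray), 0 where there is no reading.
- camera_info(name): a dict with "intrinsics" (3x3 intrinsics, pixels), "R" (3x3) and "t" (3): a world point X has camera coordinates R X + t. Camera axes: x right, y down, z forward; pixel columns grow to the right and rows downward; lengths in mm; the calibration is good to about 2 mm. A picture is of the moment at which its call begins: read the wrist's pose just before it. camera_info takes no time and is no camera call; for the wrist camera it gives the pose at the moment of the call.
- r.finish_job(): hands the job in, once; it reports no verdict.
The state is a dict: "clock": time; "qpos": joint angles; "joint_vel": joint speeds; "joint_torque": joint torques, N m; "eef_pos": TCP position; "ee_rot": TCP orientation; "wrist_force": force on the tool from outside, world axes, zero at the start; "ft_torque": the same for the moment, N m; "finger_gap": finger opening in mm.
Only numpy, scipy, OpenCV 4.12 (cv2) and the standard library are available. Lean on these libraries where they do the work, as an engineer would, in place of code of your own. Each camera call takes 0.05 s, during which the arm holds its last target.

## Task

Take the round-bottomed flask out of its cork ring on the bench and set it upright in the cork ring on the wheeled caddy. Then push the caddy by the edge of its deck, never by the flask, until all four swivel castors trail straight behind their pivots, and steer it into the taped bay: the deck squarely inside the tape corners, the castors still trailing straight, the flask still upright in its ring. Keep the wheels on the bench, do not tip the flask, and leave the other things where they are.

Things in the scene. Friction and masses are not known exactly. Their poses are not given: they have to be found in the camera images.
- caddy: Low caddy, about 0.8 kg: flat deck 190 (its x) x 130 mm (its y), rounded black rubber edge, top 60 mm above the bench, on four swivel castors under it. Origin on the bench below the deck's centre; +x is forward, the way it is to roll; z up. A cork ring is fixed on top, 20 mm ahead of centre. Rolls with 1 to 2 N drag, stops at once when not pushed, pulls aside a little while castors swing.
- caddy_push (a point): Middle of the caddy's rear short edge, where it is pushed (caddy frame x = -95, y = 0, z = 49 mm): a flat rubber face 130 mm wide, 40 to 58 mm above the bench, so two opened fingers can push at once. Friction holds the fingers on it, so carrying the rear edge sideways while pushing, with the finger on that side leading, swings the caddy's nose the other way. x forward.
- caddy_seat (a point): Where the underside of the flask's bulb rests in the caddy's cork ring (84 mm outside, 48 mm hole, 26 mm high, top 86 mm above the bench): on the ring's axis, 77 mm above the bench, 20 mm ahead of the caddy's centre. z up.
- flask: Stoppered, empty clear-glass round-bottomed flask, 140 g: bulb 72 mm across, straight neck 26 mm across from 72 to 112 mm above the underside, lip 32 mm across at 113 to 118 mm, cork stopper up to 130 mm. Origin at the underside of the bulb, z along the neck. Starts upright in bench_ring; grip it by the neck. In a ring it rests at whatever tilt it is left.
- bench_ring: Cork ring fixed on the bench, 84 mm outside, 48 mm hole, 26 mm high, in which the flask stands at the start (bulb underside 17 mm above the bench). Origin on the bench at its centre.
- bay: Parking bay beside the titration stand: four L-shaped corners of flat dark tape on the bench. Their inner edges enclose 214 x 154 mm, 12 mm more than the deck on each side. Origin at its centre; +x is the long way and the direction in which the caddy, pushed from its start, drives in.
- castor_fl_axle (a point): Centre of the wheel of the front left swivel castor (wheel 28 mm across, 11 mm wide, 14 mm above the bench). Its pivot is at x = 62, y = 34 mm in the caddy's frame and the wheel centre swings round it at 14 mm: trailing straight it lies at x = 48, y = 34 mm. Starts swung 45 to 155 degrees off.
- castor_fr_axle (a point): Centre of the wheel of the front right swivel castor (wheel 28 mm across, 11 mm wide, 14 mm above the bench). Its pivot is at x = 62, y = -34 mm in the caddy's frame and the wheel centre swings round it at 14 mm: trailing straight it lies at x = 48, y = -34 mm. Starts swung 45 to 155 degrees off.
- castor_rl_axle (a point): Centre of the wheel of the rear left swivel castor (wheel 28 mm across, 11 mm wide, 14 mm above the bench). Its pivot is at x = -62, y = 34 mm in the caddy's frame and the wheel centre swings round it at 14 mm: trailing straight it lies at x = -76, y = 34 mm. Starts swung 45 to 155 degrees off.
- castor_rr_axle (a point): Centre of the wheel of the rear right swivel castor (wheel 28 mm across, 11 mm wide, 14 mm above the bench). Its pivot is at x = -62, y = -34 mm in the caddy's frame and the wheel centre swings round it at 14 mm: trailing straight it lies at x = -76, y = -34 mm. Starts swung 45 to 155 degrees off.
- tape_roll: Bystander, not to be moved. Roll of label tape, 68 mm across, 19 mm high, lying flat at the right of the bench, in front of the titration stand. Origin at the centre of its underside.
- drying_beaker: Bystander, not to be moved. Glass beaker upside down, 63 mm across, 91 mm high. Origin at the centre of its underside.
- stopper_box: Bystander, not to be moved. Small card box, 70 x 70 x 32 mm, left of the flask. Origin at the centre of its underside.
- marker_pen: Bystander, not to be moved. Marker pen lying flat, 116 mm long, behind the record sheet. Origin at the centre of its underside.
There are look-alikes about, which are no part of the job. What is shaped like the flask but purple is not meant.

How it is judged (in metres and radians):
On the way, in this order (a step that is already met when the one before it is completed fails the run):
1. the flask is set down upright in the caddy's ring and let go (horizontal distance between flask and caddy_seat below 0.008 m and distance between flask and caddy_seat below 0.01 m and angle between flask's own z axis and vertical below 0.14 rad and contact force between the fingers and flask below 0.1 N), for 0.3 s.
2. pushed along, all four castors trail straight (within about 25 degrees) while the caddy's centre is still more than 30 mm from the bay's centre (x of each of castor_fl_axle, castor_fr_axle in the frame of caddy below 0.054 m and y of castor_fl_axle in the frame of caddy between 0.028 and 0.04 m and y of castor_fr_axle in the frame of caddy between -0.04 and -0.028 m and x of each of castor_rl_axle, castor_rr_axle in the frame of caddy below -0.07 m and y of castor_rl_axle in the frame of caddy between 0.028 and 0.04 m and y of castor_rr_axle in the frame of caddy between -0.04 and -0.028 m and horizontal distance between flask and caddy_seat below 0.008 m and distance between flask and caddy_seat below 0.01 m and angle between flask's own z axis and vertical below 0.14 rad and horizontal distance between caddy and bay above 0.03 m), for 0.05 s.
At the end, for the whole second after the job is handed in: The caddy is in the bay, centre within 15 mm of the bay's along and across and its length within 8 degrees of the bay's; all four castors trail straight within about 25 degrees; the flask is seated centred in the caddy's ring (8 mm), leaning under 8 degrees; all at rest (x of caddy in the frame of bay between -0.015 and 0.015 m and y of caddy in the frame of bay between -0.015 and 0.015 m and angle between the x axis of caddy and the x axis of bay, either way round below 0.14 rad and x of each of castor_fl_axle, castor_fr_axle in the frame of caddy below 0.054 m and y of castor_fl_axle in the frame of caddy between 0.028 and 0.04 m and y of castor_fr_axle in the frame of caddy between -0.04 and -0.028 m and x of each of castor_rl_axle, castor_rr_axle in the frame of caddy below -0.07 m and y of castor_rl_axle in the frame of caddy between 0.028 and 0.04 m and y of castor_rr_axle in the frame of caddy between -0.04 and -0.028 m and horizontal distance between flask and caddy_seat below 0.008 m and distance between flask and caddy_seat below 0.01 m and angle between flask's own z axis and vertical below 0.14 rad and linear speed of each of caddy, flask below 0.01 m/s); the robot touches nothing.
It fails at once if the flask is tipped past 30 degrees (angle between flask's own z axis and vertical above 0.52 rad).
It fails at once if the caddy is lifted or tipped off its wheels (height (world z) of caddy above 0.012 m or angle between caddy's own z axis and vertical above 0.15 rad).
It fails at once if the caddy is driven by the flask: the fingers press on the flask while the caddy, already 40 mm from its start, rolls (distance of caddy from where it was at the start of the episode above 0.04 m and contact force between the fingers and flask above 0.3 N and linear speed of caddy above 0.02 m/s).
It fails at once if another thing on the bench is moved more than 15 mm (distance of any of tape_roll, drying_beaker, stopper_box, marker_pen from where it was at the start of the episode above 0.015 m).
It also fails if it takes over 72 s, if anything falls off the work surface, if the arm or the gripper's body presses on something with over 40 N, if the wrist force passes 120 N, or if a joint passes its speed limit or range.

## Working session

There is one attempt and no reset: what is moved stays moved. The work goes in short steps, Python scripts to look and compute and a shell command to move; the robot and the scene stay as the last step left them, time stands still between calls to the robot, and variables do not carry over. Pictures are saved under pics/ and viewed, and the job is handed in when it is done.

```bash
ls; mkdir -p pics; cat > h.py <<'E'
import numpy as np,cv2
from plant import r,capture,camera_info
def snap(n,f):
    ci=camera_info(n); p,d=capture(n); cv2.imwrite('pics/'+f+'.png',p[:,:,::-1]); np.savez('/tmp/'+f+'.npz',p=p,d=d,K=ci['intrinsics'],R=ci['R'],t=ci['t']); return p,d,ci
def ld(f):
    return np.load('/tmp/'+f+'.npz')
def ray(f,u,v,z):
    "intersect pixel ray with plane z"
    a=ld(f);K,R,t=a['K'],a['R'],a['t']; c=-R.T@t; d=R.T@np.linalg.inv(K)@np.array([u,v,1.]); return c+d*(z-c[2])/d[2]
def dep(f,u,v):
    a=ld(f);K,R,t=a['K'],a['R'],a['t']; z=a['d'][int(v),int(u)]; return R.T@(np.linalg.inv(K)@np.array([u,v,1.])*z-t)
def proj(f,X):
    a=ld(f); x=a['K']@(a['R']@np.array(X,float)+a['t']); return x[:2]/x[2]
def crop(f,x0,y0,x1,y1,s,o):
    a=ld(f)['p'][y0:y1,x0:x1,::-1]; cv2.imwrite('pics/'+o+'.png',cv2.resize(a,None,fx=s,fy=s,interpolation=cv2.INTER_CUBIC))
E
python3 - <<'E'
from h import *
for n in ['top','side','wrist']:
    p,d,ci=snap(n,n+'0'); print(n,ci['intrinsics'],(-np.array(ci['R']).T@ci['t']).round(1))
print(r.read_state())
E
```

```text
pics
top [[595.93262472   0.         323.60108085]
 [  0.         595.93262472 242.29056764]
 [  0.           0.           1.        ]] [ 355.6  -18.7 1490.6]
side [[484.30371892   0.         306.95647793]
 [  0.         484.30371892 251.58447171]
 [  0.           0.           1.        ]] [444.2 824.5 786.5]
wrist [[423.21560216   0.         319.91751694]
 [  0.         423.21560216 237.16716899]
 [  0.           0.           1.        ]] [ 319.8 -543.2  384.1]
{'clock': 0.15, 'qpos': array([ 1.14240423,  0.33269757, -0.06473127,  1.46070443,  0.02158258,
        1.3499071 , -0.08850493]), 'joint_vel': array([ 0.00075352, -0.00056814, -0.00239986, -0.00124572,  0.00190777,
       -0.00108484, -0.00077288]), 'joint_torque': array([ 1.38908905e-03, -6.23631549e+01,  2.49206362e-02, -3.90144789e+01,
       -6.14125910e-02,  3.72392905e-02,  7.40136306e-05]), 'eef_pos': array([ 246.63058409, -573.9791701 ,  221.97596923]), 'ee_rot': array([-0.14214677, -0.6925209 , -0.14285235,  0.69267764]), 'wrist_force': array([0.93609868, 0.33953394, 0.25505244]), 'ft_torque': array([0.05729061, 0.0238625 , 0.02759851]), 'finger_gap': 86.84414887926802}
```

View pics/top0.png

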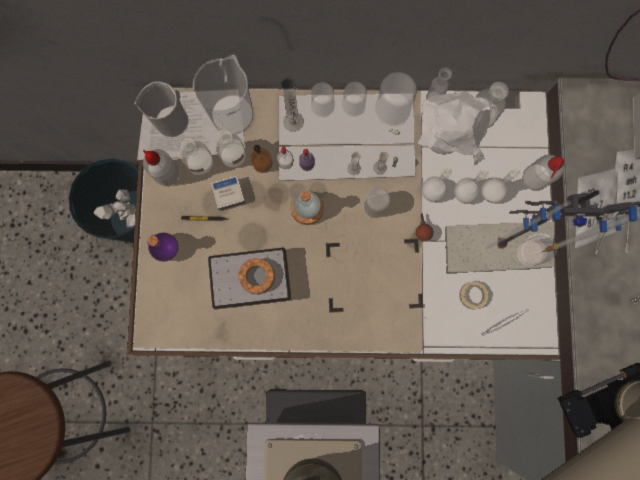

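View pics/side0.png

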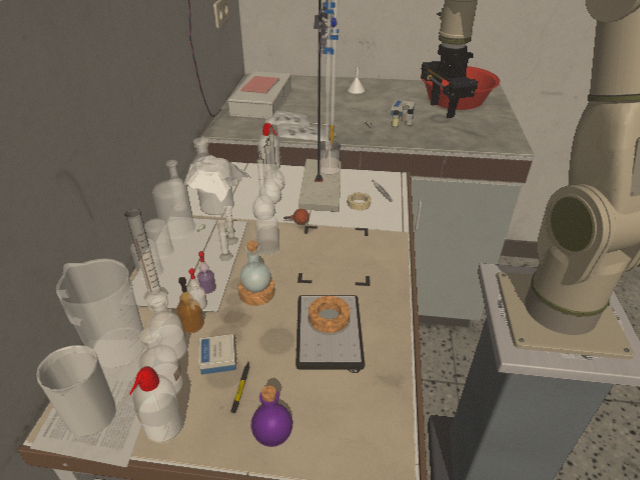

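View pics/wrist0.png

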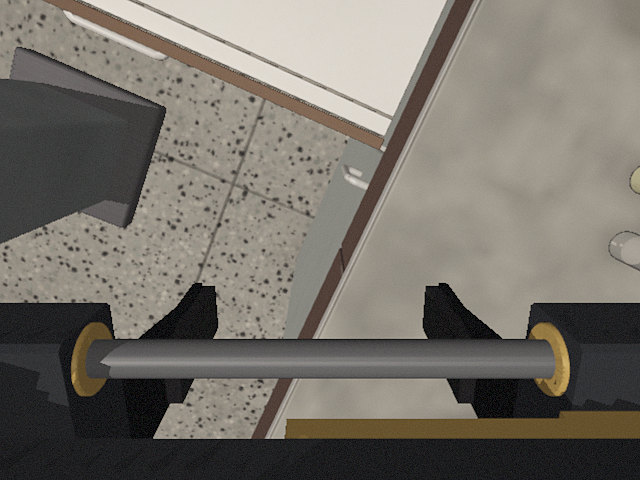

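The top view shows two flasks of this shape: a clear one with a cork in a cork ring at about (307,206), and a purple one at (163,247). The clear one fits the description, so I'll confirm it in an enlarged crop and measure the scene.

```bash
python3 - <<'E'
from h import *
crop('top0',190,150,450,330,3,'c1')
crop('side0',190,210,390,380,4,'c2')
a=ld('top0');K,R,t=a['K'],a['R'],a['t'];print(R.round(3),t.round(1))
for q in [(300,155,470,600)]: pass
E
```

```text
[[ 0.01  -1.     0.002]
 [-0.987 -0.01  -0.158]
 [ 0.158 -0.    -0.987]] [ -24.7  586.8 1415.6]
```

View pics/c1.png

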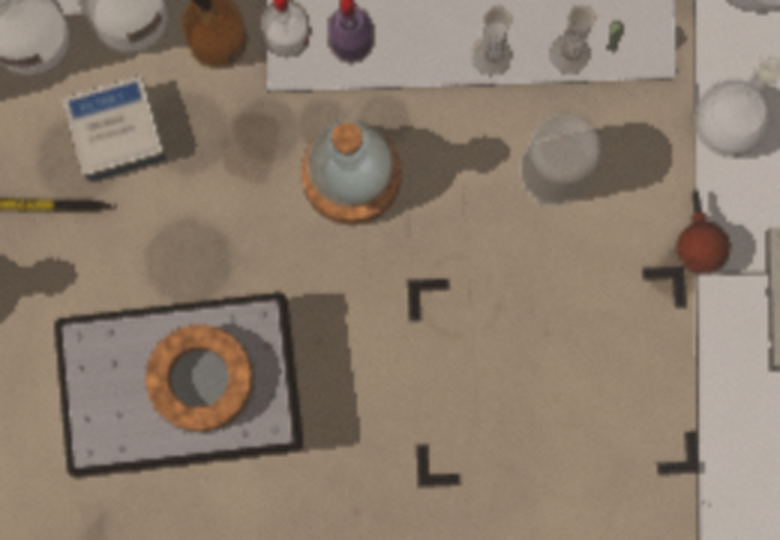

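View pics/c2.png

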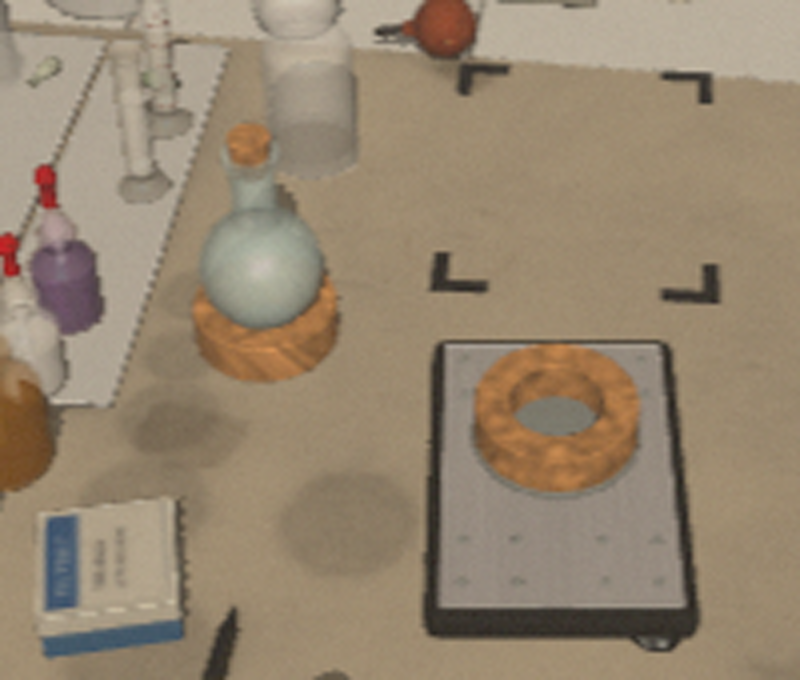

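```bash
python3 - <<'E'
from h import *
T=lambda x,y,z:ray('top0',190+x/3-0.33,150+y/3-.33,z)
S=lambda x,y,z:ray('side0',190+x/4-.375,210+y/4-.375,z)
C=[T(*c,60) for c in [(57,320),(284,294),(301,449),(73,475)]]
print('caddy',np.array(C).round(1),np.mean(C,0).round(1))
C=np.array(C); print(np.linalg.norm(C[0]-C[1]),np.linalg.norm(C[1]-C[2])); f=(C[1]+C[2]-C[0]-C[3]);print('fwd ang',np.degrees(np.arctan2(f[1],f[0])))
Cs=np.array([S(*c,60) for c in [(440,342),(669,342),(697,610),(428,610)]]);print('side',Cs.round(1),Cs.mean(0).round(1))
print('ringtop caddy',T(200,377,86).round(1),'side',S(556,410,86).round(1), 'dep',[dep('top0',190+x/3,150+y/3).round(1) for x,y in [(200,335),(160,380)]])
B=np.array([T(*c,0) for c in [(420,291),(675,278),(687,463),(428,476)]]);print('bay',B.round(1),B.mean(0).round(1),np.linalg.norm(B[0]-B[1]),np.linalg.norm(B[1]-B[2]))
f=B[1]+B[2]-B[0]-B[3];print('bay ang',np.degrees(np.arctan2(f[1],f[0])))
B=np.array([S(*c,0) for c in [(471,75),(703,82),(708,292),(442,285)]]);
print('cork',T(347,137,147).round(1),dep('top0',190+347/3,150+137/3).round(1),'side',S(249,130,147).round(1))
for y in range(120,230,10): print(y,dep('top0',190+350/3,150+y/3).round(1))
E
```

```text
caddy [[547.7 259.   60. ]
 [570.7  76.2  60. ]
 [445.8  60.1  60. ]
 [423.4 241.2  60. ]] [496.9 159.1  60. ]
184.2014253786051 125.97980696139076
fwd ang -82.87815576199407
side [[570.4  76.1  60. ]
 [447.9  60.2  60. ]
 [424.5 238.7  60. ]
 [549.  255.2  60. ]] [498.  157.5  60. ]
ringtop caddy [500.  139.4  86. ] side [501.  143.9  86. ] dep [array([532.2, 139.2,  89.1]), array([496.3, 169.7,  88.4])]
bay [[ 583.4  -34.4    0. ]
 [ 596.7 -249.7    0. ]
 [ 441.1 -257.4    0. ]
 [ 428.2  -42.3    0. ]] [ 512.4 -146.     0. ] 215.69242808373622 155.7903494880954
bay ang -86.5297284107502
cork [680.5  24.4 147. ] [680.3  23.7 144.5] side [682.9  15.2 147. ]
120 [696.4  21.8 134.4]
130 [685.2  21.3 147.2]
140 [677.2  21.2 147.8]
150 [670.4  21.2 142.9]
160 [664.6  21.4 133.8]
170 [666.9  22.7  87.6]
180 [660.9  22.8  77.6]
190 [652.   22.6  80.5]
200 [645.6  22.8  71.7]
210 [647.1  24.1  22.5]
220 [638.3  23.9  24. ]
```

```bash
python3 - <<'E'
from h import *
from scipy.spatial.transform import Rotation as Ro
s=r.read_state();q=s['ee_rot'];M=Ro.from_quat(q[[1,2,3,0]]).as_matrix();print(M.round(3),np.degrees(np.arctan2(M[1,1],M[0,1])))
ci=camera_info('wrist');c=-np.array(ci['R']).T@ci['t'];print('cam in tool',M.T@(c-s['eef_pos']),'optical axis in tool',M.T@np.array(ci['R'])[2], 'img x', M.T@np.array(ci['R'])[0])
T=lambda x,y,z:ray('top0',190+x/3-0.33,150+y/3-.33,z)
for n,z in (('bulb(350,165)',53),):print(T(350,165,z))
for x,y in [(302,175),(401,175),(350,222)]: print(T(x,y,20).round(1))
E
```

```text
[[-0.     0.395 -0.919]
 [ 0.001 -0.919 -0.395]
 [-1.    -0.001  0.   ]] -66.74771752782075
cam in tool [-162.21018342    0.52340551  -79.40168389] optical axis in tool [ 9.57306123e-01 -4.20675303e-04  2.89075786e-01] img x [2.73998659e-04 9.99999812e-01 5.47865433e-04]
[679.62557998  24.55830063  53.        ]
[678.1  65.8  20. ]
[678.9 -17.5  20. ]
[638.2  24.9  20. ]
```

```bash
python3 -m pendant '[{"tx":3,"ty":5.4,"tz":1,"rz":10},{"tx":6,"ty":10.8,"tz":2,"rz":20},{"tx":9,"ty":16,"tz":3,"rz":30},{"tx":12,"ty":21.6,"tz":4,"rz":40},{"tx":15,"ty":27,"tz":4,"rz":50},{"tx":15.3,"ty":32.4,"tz":4,"rz":60},{"tx":16.5,"ty":38,"tz":4,"rz":66.7},{"tx":18,"ty":44,"tz":4,"rz":66.7},{"tx":20,"ty":49.5,"tz":4,"rz":66.7},{"tx":24,"ty":54,"tz":4,"rz":66.7},{"tx":29,"ty":57,"tz":4,"rz":66.7},{"tx":34,"ty":59.9,"tz":4,"rz":66.7}]' 8.7
```

```text
invalid input at $[0]: expected keys tx, ty, tz, rx, ry, rz
```

All six keys are required.

```bash
python3 -m pendant '[{"tx":3,"ty":5.4,"tz":1,"rx":0,"ry":0,"rz":10},{"tx":6,"ty":10.8,"tz":2,"rx":0,"ry":0,"rz":20},{"tx":9,"ty":16,"tz":3,"rx":0,"ry":0,"rz":30},{"tx":12,"ty":21.6,"tz":4,"rx":0,"ry":0,"rz":40},{"tx":15,"ty":27,"tz":4,"rx":0,"ry":0,"rz":50},{"tx":15.3,"ty":32.4,"tz":4,"rx":0,"ry":0,"rz":60},{"tx":16.5,"ty":38,"tz":4,"rx":0,"ry":0,"rz":66.7},{"tx":18,"ty":44,"tz":4,"rx":0,"ry":0,"rz":66.7},{"tx":20,"ty":49.5,"tz":4,"rx":0,"ry":0,"rz":66.7},{"tx":24,"ty":54,"tz":4,"rx":0,"ry":0,"rz":66.7},{"tx":29,"ty":57,"tz":4,"rx":0,"ry":0,"rz":66.7},{"tx":34,"ty":59.9,"tz":4,"rx":0,"ry":0,"rz":66.7}]' 8.7
```

```text
clock: 1.65
eef_pos: [588.2, 25.6, 262.7]
ee_rot: [0.5, 0.5, 0.499, -0.5]
wrist_force: [0.8, -0.5, 0.9]
finger_gap: 87.1
```

```bash
python3 -m pendant '[{"tx":5,"ty":0,"tz":0,"rx":0,"ry":0,"rz":0},{"tx":9.3,"ty":0,"tz":0,"rx":0,"ry":0,"rz":0},{"tx":9.3,"ty":0,"tz":0,"rx":0,"ry":0,"rz":0}]'
python3 - <<'E'
from h import *
snap('wrist','w1');snap('top','t1')
print(proj('w1',(680,24.3,147)))
crop('t1',250,130,400,270,4,'t1c')
E
```

```text
clock: 2.02
eef_pos: [681.1, 24.7, 259.7]
ee_rot: [0.499, 0.5, 0.501, -0.501]
wrist_force: [0.1, 0.7, -0.5]
finger_gap: 86.9
[318.82178307 232.47828422]
```

View pics/w1.png

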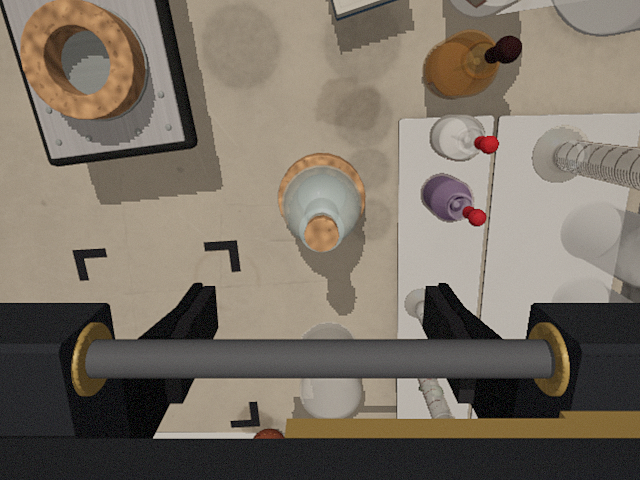

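View pics/t1c.png

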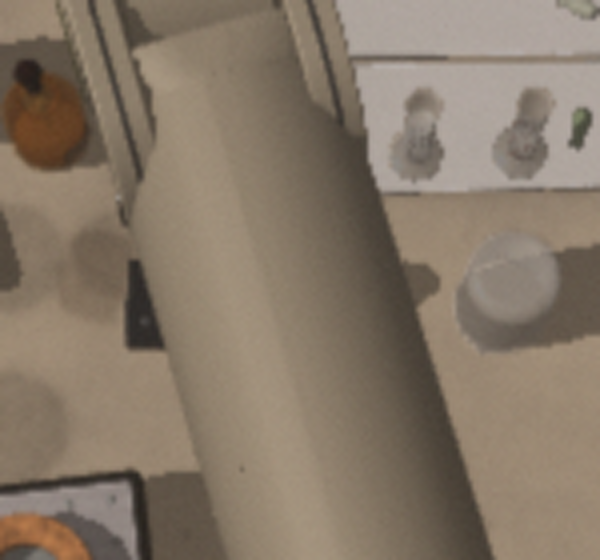

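```bash
python3 -m pendant '[{"tx":0,"ty":0,"tz":-5,"rx":0,"ry":0,"rz":0},{"tx":0,"ty":0,"tz":-10,"rx":0,"ry":0,"rz":0},{"tx":0,"ty":0,"tz":-14,"rx":0,"ry":0,"rz":0},{"tx":0,"ty":0,"tz":-16.6,"rx":0,"ry":0,"rz":0},{"tx":0,"ty":0,"tz":-16.6,"rx":0,"ry":0,"rz":0},{"tx":0,"ty":0,"tz":-16.6,"rx":0,"ry":0,"rz":0}]'
python3 - <<'E'
from h import *
snap('side','s2'); crop('s2',180,150,380,300,4,'s2c')
E
```

```text
clock: 2.88
eef_pos: [680.2, 24.7, 98.7]
ee_rot: [0.5, 0.501, 0.499, -0.5]
wrist_force: [-0.2, 0.0, 0.6]
finger_gap: 87.0
```

View pics/s2c.png

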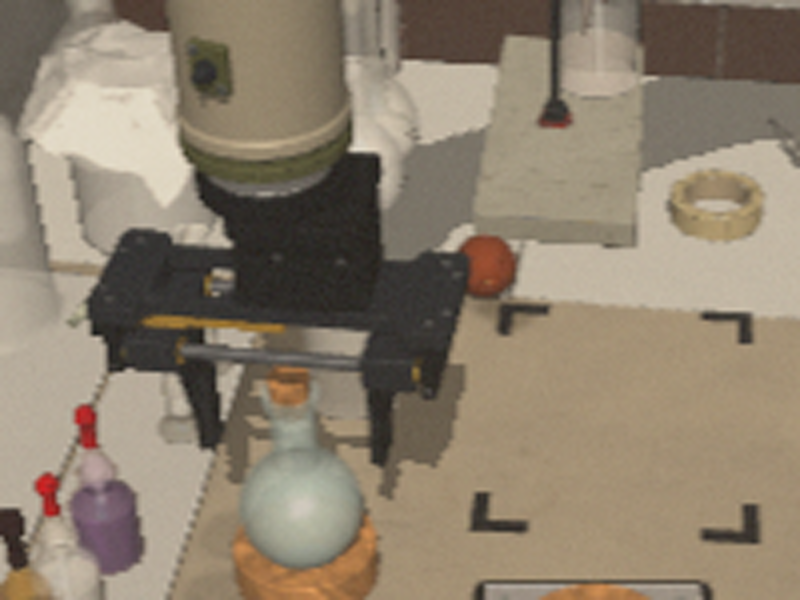

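```bash
python3 -m pendant '[{"tx":0,"ty":0,"tz":0,"rx":0,"ry":0,"rz":0},{"tx":0,"ty":0,"tz":0,"rx":0,"ry":0,"rz":0},{"tx":0,"ty":0,"tz":0,"rx":0,"ry":0,"rz":0},{"tx":0,"ty":0,"tz":0,"rx":0,"ry":0,"rz":0},{"tx":0,"ty":0,"tz":0,"rx":0,"ry":0,"rz":0},{"tx":0,"ty":0,"tz":0,"rx":0,"ry":0,"rz":0},{"tx":0,"ty":0,"tz":0,"rx":0,"ry":0,"rz":0},{"tx":0,"ty":0,"tz":0,"rx":0,"ry":0,"rz":0}]' 2.0
python3 - <<'E'
from h import *
for i in range(3): print(r.read_state()['eef_pos'],r.read_state()['finger_gap'])
snap('wrist','w3');crop('w3',200,180,440,400,3,'w3c')
E
```

```text
clock: 3.92
eef_pos: [679.8, 24.7, 96.6]
ee_rot: [0.5, 0.5, 0.5, -0.5]
wrist_force: [-0.4, 0.2, -0.6]
finger_gap: 29.9
[679.75979212  24.6886179   96.57164116] 29.907110477468027
[679.75979212  24.6886179   96.57164116] 29.907110477468027
[679.75979212  24.6886179   96.57164116] 29.907110477468027
```

View pics/w3.png

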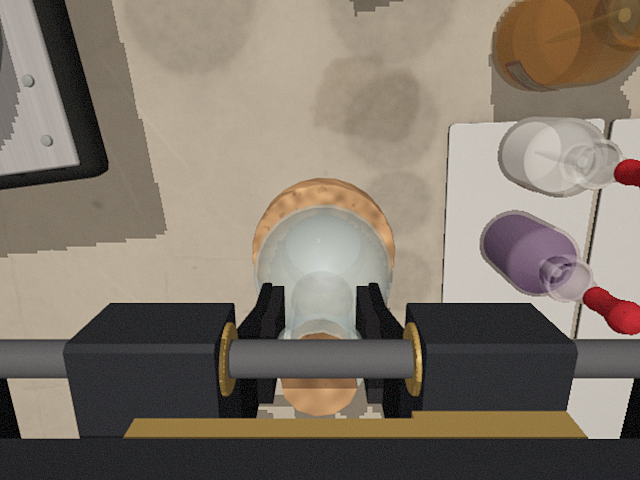

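```bash
python3 -m pendant '[{"tx":0,"ty":0,"tz":0,"rx":0,"ry":0,"rz":0},{"tx":0,"ty":0,"tz":0,"rx":0,"ry":0,"rz":0},{"tx":0,"ty":0,"tz":0,"rx":0,"ry":0,"rz":0},{"tx":0,"ty":0,"tz":0,"rx":0,"ry":0,"rz":0}]' 2.0;python3 -m pendant '[{"tx":0,"ty":0,"tz":1,"rx":0,"ry":0,"rz":0},{"tx":0,"ty":0,"tz":3,"rx":0,"ry":0,"rz":0},{"tx":0,"ty":0,"tz":6,"rx":0,"ry":0,"rz":0},{"tx":0,"ty":0,"tz":6,"rx":0,"ry":0,"rz":0}]' 2.0
python3 - <<'E'
from h import *
snap('side','s4');crop('s4',180,130,380,280,4,'s4c')
E
```

```text
clock: 4.47
eef_pos: [679.7, 24.8, 96.6]
ee_rot: [0.5, 0.5, 0.5, -0.5]
wrist_force: [0.2, 0.9, -0.2]
finger_gap: 29.6
clock: 4.97
eef_pos: [681.4, 25.3, 160.8]
ee_rot: [0.501, 0.502, 0.498, -0.499]
wrist_force: [0.2, -1.0, -1.2]
finger_gap: 29.6
```

View pics/s4c.png

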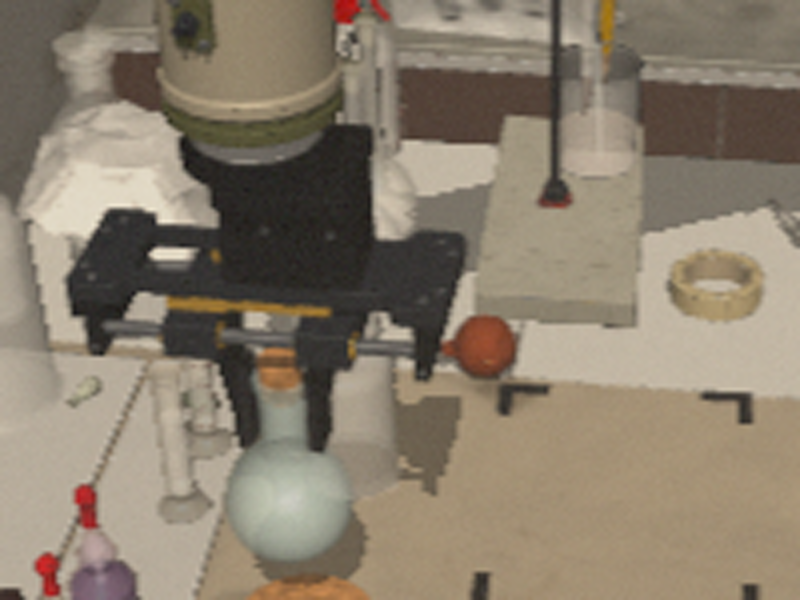

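```bash
python3 -m pendant '[{"tx":0,"ty":0,"tz":3,"rx":0,"ry":0,"rz":0},{"tx":-1,"ty":0.6,"tz":5,"rx":0,"ry":0,"rz":0},{"tx":-3.5,"ty":2.2,"tz":5,"rx":0,"ry":0,"rz":0},{"tx":-7,"ty":4.5,"tz":5,"rx":0,"ry":0,"rz":0},{"tx":-10.5,"ty":6.7,"tz":5,"rx":0,"ry":0,"rz":0},{"tx":-14,"ty":8.9,"tz":5,"rx":0,"ry":0,"rz":0},{"tx":-16.5,"ty":10.5,"tz":5,"rx":0,"ry":0,"rz":0},{"tx":-18,"ty":11.4,"tz":5,"rx":0,"ry":0,"rz":0},{"tx":-18,"ty":11.4,"tz":5,"rx":0,"ry":0,"rz":0},{"tx":-18,"ty":11.4,"tz":5,"rx":0,"ry":0,"rz":0},{"tx":-18,"ty":11.4,"tz":5,"rx":0,"ry":0,"rz":0}]' 2.0
python3 - <<'E'
from h import *
print(r.read_state()['eef_pos'])
snap('side','s5');crop('s5',230,130,430,280,4,'s5c');snap('wrist','w5');snap('top','t5');crop('t5',180,180,340,320,4,'t5c')
E
```

```text
clock: 6.4
eef_pos: [500.4, 138.0, 206.4]
ee_rot: [0.499, 0.501, 0.5, -0.501]
wrist_force: [-1.5, 0.4, -1.9]
finger_gap: 29.6
[500.42477715 138.01928724 206.35766548]
```

View pics/s5.png

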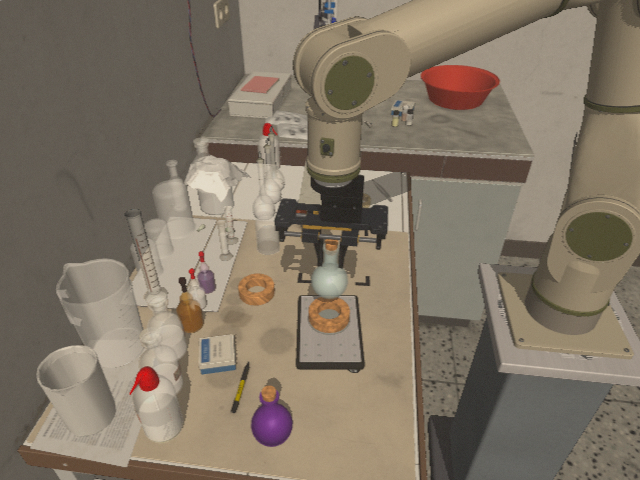

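View pics/w5.png

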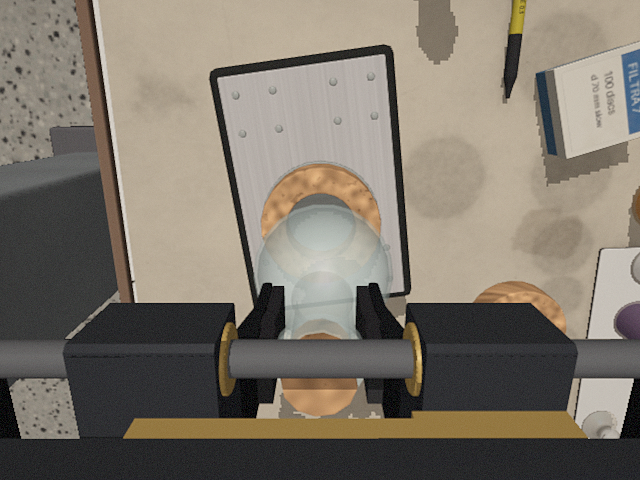

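View pics/t5c.png

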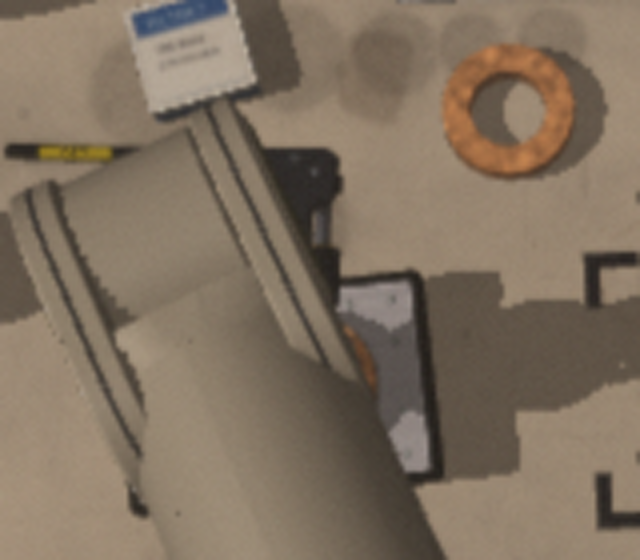

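```bash
python3 - <<'E'
from h import *
print('bench ring',ray('t5',180+509/4-.375,180+110.5/4-.375,26).round(1))
im=cv2.imread('pics/w5.png')
def circ(c,rad,z,col):
    P=np.array([proj('w5',(c[0]+rad*np.cos(a),c[1]+rad*np.sin(a),z)) for a in np.linspace(0,6.3,80)]);cv2.polylines(im,[np.round(P*8).astype(int)],False,col,1,cv2.LINE_AA,3)
circ((500,139),42,86,(0,255,0))
f=np.radians(-82.9);fx=np.array([np.cos(f),np.sin(f)]);fy=np.array([-fx[1],fx[0]]);c=np.array([497.5,158.3])
P=np.array([proj('w5',(*(c+a*95*fx+b*65*fy),60)) for a,b in [(1,1),(1,-1),(-1,-1),(-1,1)]]);cv2.polylines(im,[np.round(P*8).astype(int)],True,(0,0,255),1,cv2.LINE_AA,3)
cv2.imwrite('pics/w5o.png',cv2.resize(im[30:310,180:440],None,fx=2.1,fy=2.1,interpolation=cv2.INTER_CUBIC))
E
```

```text
bench ring [679.1  23.9  26. ]
```

View pics/w5o.png

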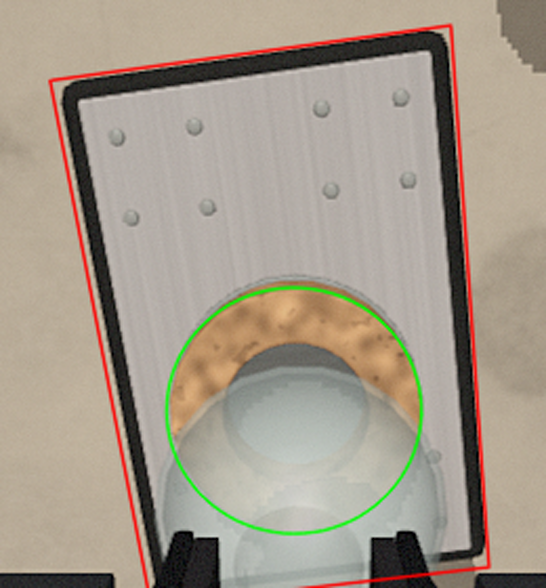

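```bash
python3 -m pendant '[{"tx":0,"ty":0.1,"tz":-1,"rx":0,"ry":0,"rz":0},{"tx":0,"ty":0.1,"tz":-2.5,"rx":0,"ry":0,"rz":0},{"tx":0,"ty":0.1,"tz":-4,"rx":0,"ry":0,"rz":0},{"tx":0,"ty":0.1,"tz":-4.5,"rx":0,"ry":0,"rz":0},{"tx":0,"ty":0.1,"tz":-4.8,"rx":0,"ry":0,"rz":0},{"tx":0,"ty":0.1,"tz":-4.9,"rx":0,"ry":0,"rz":0},{"tx":0,"ty":0.1,"tz":-4.9,"rx":0,"ry":0,"rz":0},{"tx":0,"ty":0.1,"tz":-4.9,"rx":0,"ry":0,"rz":0}]' 2.0
python3 - <<'E'
from h import *
snap('side','s6');crop('s6',270,210,400,380,3.5,'s6c')
E
```

```text
clock: 7.55
eef_pos: [499.9, 139.8, 157.9]
ee_rot: [0.5, 0.5, 0.5, -0.5]
wrist_force: [-0.5, -0.7, -1.7]
finger_gap: 29.9
```

View pics/s6c.png

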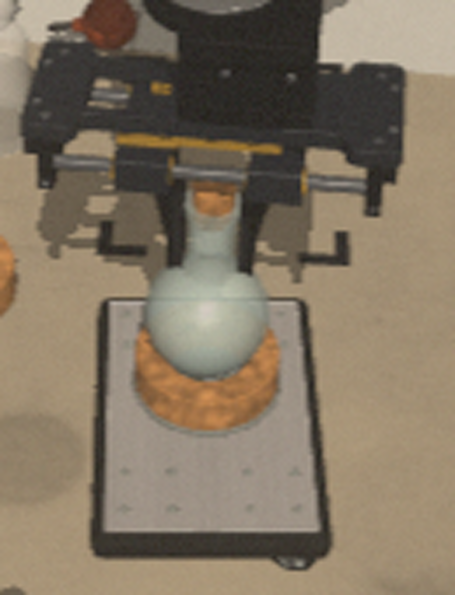

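```bash
python3 -m pendant '[{"tx":0,"ty":0,"tz":-0.1,"rx":0,"ry":0,"rz":0},{"tx":0,"ty":0,"tz":-0.1,"rx":0,"ry":0,"rz":0},{"tx":0,"ty":0,"tz":-0.13,"rx":0,"ry":0,"rz":0},{"tx":0,"ty":0,"tz":-0.13,"rx":0,"ry":0,"rz":0}]' 2.0
```

```text
clock: 8.1
eef_pos: [500.0, 140.0, 156.7]
ee_rot: [0.5, 0.5, 0.5, -0.5]
wrist_force: [-0.5, 2.5, 5.6]
finger_gap: 29.4
```

```bash
python3 -m pendant '[{"tx":0,"ty":0,"tz":0,"rx":0,"ry":0,"rz":0},{"tx":0,"ty":0,"tz":0,"rx":0,"ry":0,"rz":0},{"tx":0,"ty":0,"tz":0,"rx":0,"ry":0,"rz":0},{"tx":0,"ty":0,"tz":0,"rx":0,"ry":0,"rz":0},{"tx":0,"ty":0,"tz":0,"rx":0,"ry":0,"rz":0},{"tx":0,"ty":0,"tz":0,"rx":0,"ry":0,"rz":0},{"tx":0,"ty":0,"tz":0,"rx":0,"ry":0,"rz":0},{"tx":0,"ty":0,"tz":0,"rx":0,"ry":0,"rz":0},{"tx":0,"ty":0,"tz":0,"rx":0,"ry":0,"rz":0},{"tx":0,"ty":0,"tz":0,"rx":0,"ry":0,"rz":0}]' 8.7
python3 - <<'E'
from h import *
snap('side','s7');crop('s7',270,210,400,380,3.5,'s7c')
snap('wrist','w7')
E
```

```text
clock: 9.35
eef_pos: [499.8, 139.8, 156.3]
ee_rot: [0.5, 0.5, 0.5, -0.5]
wrist_force: [-0.2, -0.3, -0.3]
finger_gap: 86.9
```

View pics/s7c.png

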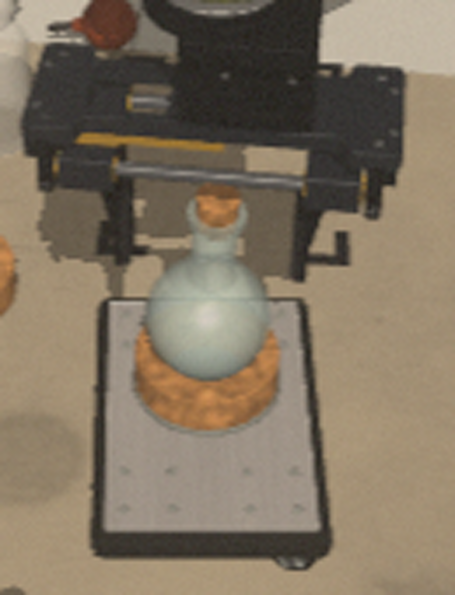

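View pics/w7.png

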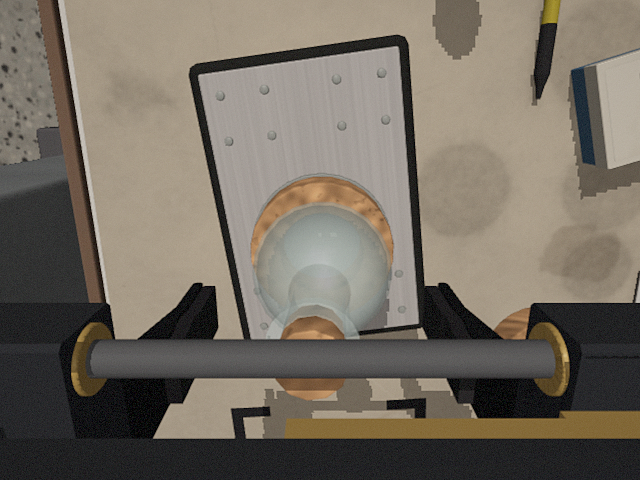

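```bash
python3 -m pendant '[{"tx":0,"ty":0,"tz":2,"rx":0,"ry":0,"rz":0},{"tx":0,"ty":0,"tz":6,"rx":0,"ry":0,"rz":0},{"tx":0,"ty":0,"tz":10,"rx":0,"ry":0,"rz":0},{"tx":0,"ty":0,"tz":11,"rx":0,"ry":0,"rz":0},{"tx":0,"ty":0,"tz":11,"rx":0,"ry":0,"rz":0}]' 8.7
python3 - <<'E'
from h import *
snap('side','s8');crop('s8',270,210,400,380,3.5,'s8c')
snap('wrist','w8');crop('w8',200,0,440,300,2.5,'w8c')
E
```

```text
clock: 10.07
eef_pos: [499.9, 139.7, 266.3]
ee_rot: [0.5, 0.5, 0.5, -0.5]
wrist_force: [0.3, -0.1, 0.4]
finger_gap: 87.3
```

View pics/s8c.png

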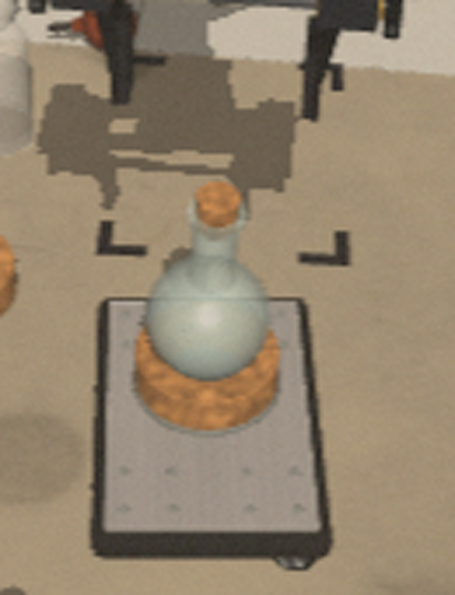

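View pics/w8.png

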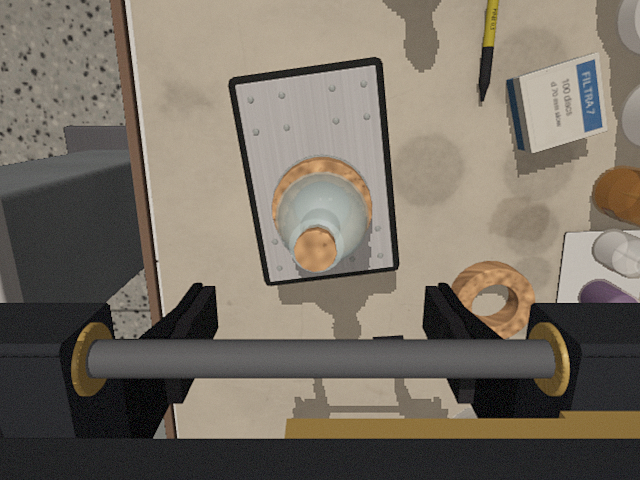

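```bash
python3 - <<'E'
from h import *
crop('w8',250,140,400,290,5,'w8c');crop('s8',280,240,370,340,6,'s8d')
E
```

```text
(no output)
```

View pics/w8c.png

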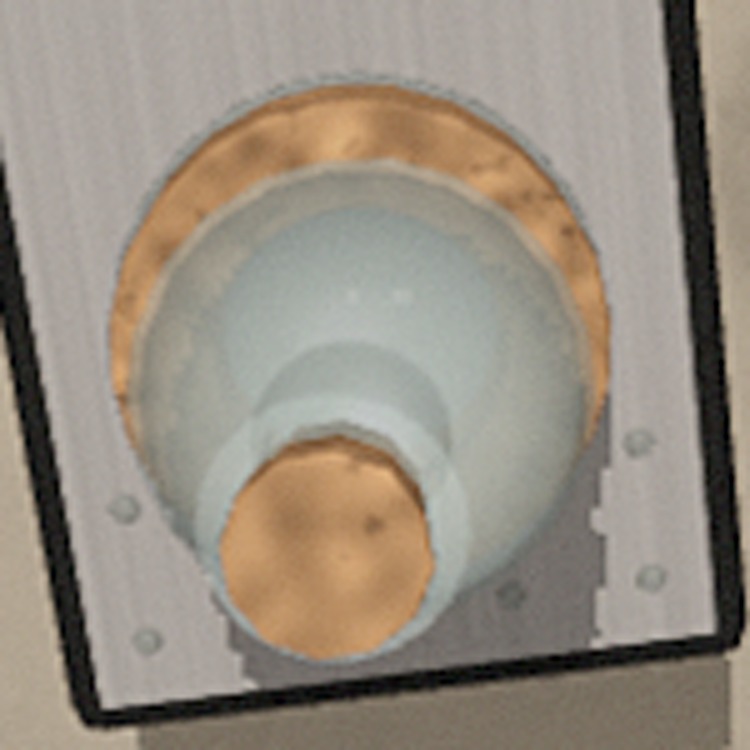

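View pics/s8d.png

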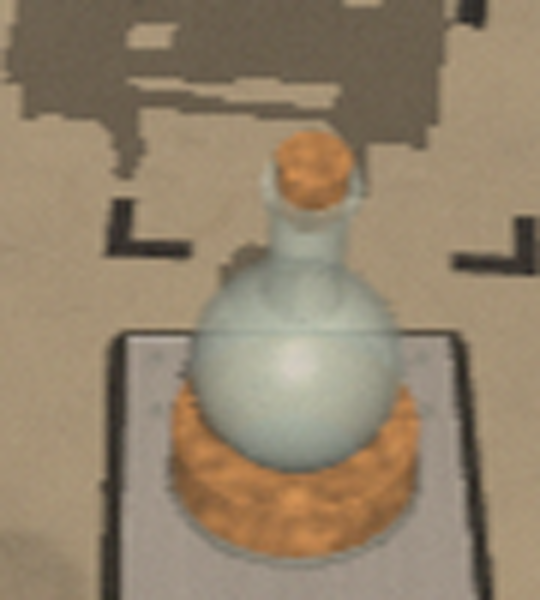

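```bash
python3 - <<'E'
from h import *
W=lambda x,y,z:ray('w8',250+x/5-.4,140+y/5-.4,z).round(1)
c=W(326,552,206.5);b=W(361,378,113);print('cork',c,'bulb',b,'tilt xy deg',np.degrees(np.arctan2((c-b)[:2],93.5)))
S=lambda x,y,z:ray('s8',280+x/6-.42,240+y/6-.42,z).round(1)
print('side cork',S(314,165,206.5),'bulb',S(295,368,113),'ring',W(358,320,86))
# ring outer pts at z86
E
```

```text
cork [496.7 144.4 206.5] bulb [500.8 141.2 113. ] tilt xy deg [-2.51082676  1.96015999]
side cork [497.  145.7 206.5] bulb [501.7 139.5 113. ] ring [500.4 144.3  86. ]
```

```bash
cat >> h.py <<'E'
def caddyfit(f,pts,z=58.,L=188.,Wd=128.,h0=None):
    "pts: pixel list of 4 corners order rear-left,front-left,front-right,rear-right (caddy frame); None to skip"
    from scipy.optimize import least_squares
    loc=np.array([[-L/2,Wd/2],[L/2,Wd/2],[L/2,-Wd/2],[-L/2,-Wd/2]])
    P=[(l,ray(f,*p,z)[:2]) for l,p in zip(loc,pts) if p is not None]
    def fn(v):
        c,s=np.cos(v[2]),np.sin(v[2]);M=np.array([[c,-s],[s,c]])
        return np.concatenate([M@l+v[:2]-q for l,q in P])
    o=least_squares(fn,[500,100,-1.5]); 
    BAY=np.array([512.4,-146.]);ba=np.radians(-86.5);bx=np.array([np.cos(ba),np.sin(ba)]);by=np.array([-bx[1],bx[0]]);d=o.x[:2]-BAY
    c,s=np.cos(o.x[2]),np.sin(o.x[2]);rear=o.x[:2]-95*np.array([c,s])
    print('caddy',o.x[:2].round(1),'head',np.degrees(o.x[2]).round(2),'bay x,y',(d@bx).round(1),(d@by).round(1),'rel',(np.degrees(o.x[2])+86.5).round(1),'rear',rear.round(1),'res',o.fun.round(1))
    return o.x
E
python3 - <<'E'
from h import *
caddyfit('w8',[(382,58.5),(398,269),(266.5,285),(230.5,79)])
for z in (55,60): 
  caddyfit('w8',[(382,58.5),(398,269),(266.5,285),(230.5,79)],z)
T=lambda x,y:(190+x/3-0.33,150+y/3-.33)
caddyfit('top0',[T(*c) for c in [(57,320),(284,294),(301,449),(73,475)]])
crop('w8',220,50,400,290,3.3,'w8d')
E
```

```text
caddy [499.2 159.1] head -82.9 bay x,y -305.3 5.4 rel 3.6 rear [487.4 253.4] res [ 1.3  2.3  2.2 -2.2 -1.5 -2.  -2.1  1.9]
caddy [499.2 158.6] head -82.9 bay x,y -304.8 5.4 rel 3.6 rear [487.4 252.9] res [ 0.9  1.5  1.6 -1.5 -1.1 -1.2 -1.5  1.2]
caddy [499.2 159.4] head -82.9 bay x,y -305.6 5.4 rel 3.6 rear [487.4 253.7] res [ 1.6  2.8  2.6 -2.7 -1.7 -2.5 -2.5  2.3]
caddy [497.1 159.4] head -82.69 bay x,y -305.8 3.4 rel 3.8 rear [485.  253.6] res [ 0.6  1.4  1.5 -2.  -0.3 -2.2 -1.8  2.9]
```

View pics/w8d.png

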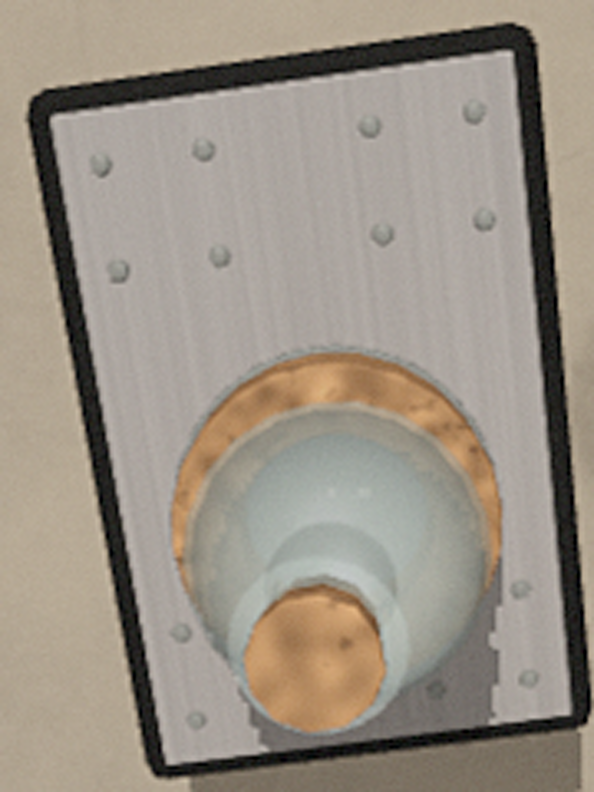

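```bash
python3 -m pendant '[{"tx":-0.5,"ty":4,"tz":0,"rx":0,"ry":0,"rz":3},{"tx":-1,"ty":9,"tz":0,"rx":0,"ry":0,"rz":7},{"tx":-1.6,"ty":13.6,"tz":0,"rx":0,"ry":0,"rz":7},{"tx":-1.6,"ty":13.6,"tz":-5,"rx":0,"ry":0,"rz":7},{"tx":-1.6,"ty":13.6,"tz":-11,"rx":0,"ry":0,"rz":7},{"tx":-1.6,"ty":13.6,"tz":-17,"rx":0,"ry":0,"rz":7},{"tx":-1.6,"ty":13.6,"tz":-21,"rx":0,"ry":0,"rz":7},{"tx":-1.6,"ty":13.6,"tz":-22.3,"rx":0,"ry":0,"rz":7},{"tx":-1.6,"ty":13.6,"tz":-22.3,"rx":0,"ry":0,"rz":7},{"tx":-1.6,"ty":13.6,"tz":-22.3,"rx":0,"ry":0,"rz":7}]' 7.4
python3 - <<'E'
from h import *
snap('side','s9');snap('top','t9');snap('wrist','w9')
E
```

```text
clock: 11.42
eef_pos: [484.6, 276.4, 44.9]
ee_rot: [0.53, 0.47, 0.529, -0.468]
wrist_force: [-0.6, 1.1, -0.0]
finger_gap: 73.8
```

View pics/s9.png

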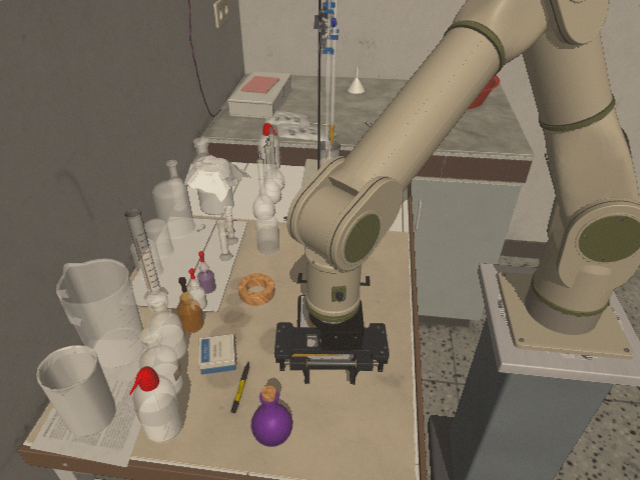

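View pics/t9.png

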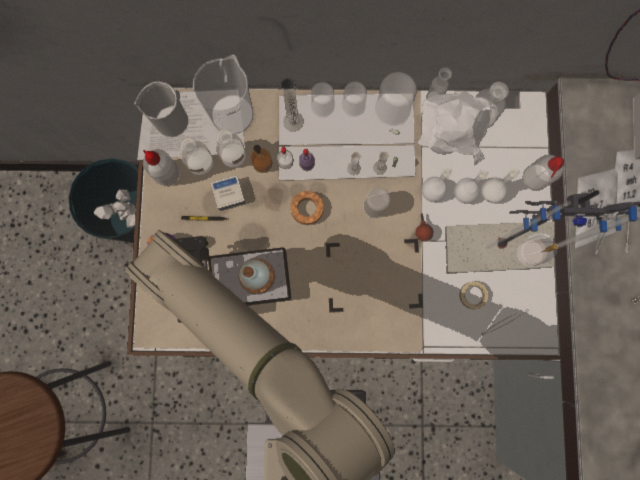

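View pics/w9.png

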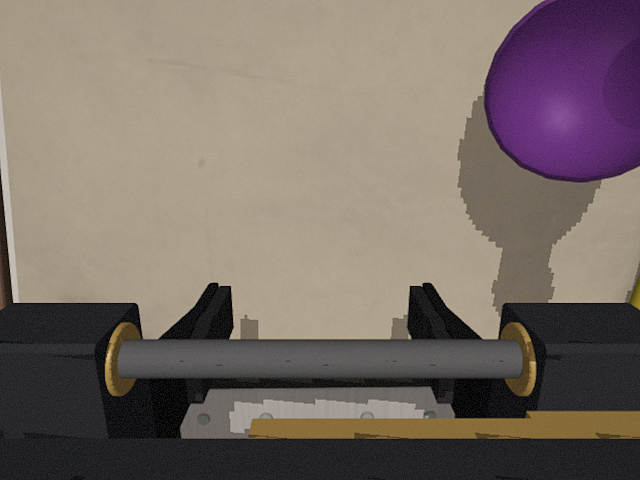

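```bash
python3 -m pendant '[{"tx":0.05,"ty":-0.5,"tz":0,"rx":0,"ry":0,"rz":0},{"tx":0.1,"ty":-1,"tz":0,"rx":0,"ry":0,"rz":0},{"tx":0.16,"ty":-1.4,"tz":0,"rx":0,"ry":0,"rz":0},{"tx":0.2,"ty":-1.8,"tz":0,"rx":0,"ry":0,"rz":0},{"tx":0.25,"ty":-2.2,"tz":0,"rx":0,"ry":0,"rz":0},{"tx":0.3,"ty":-2.6,"tz":0,"rx":0,"ry":0,"rz":0},{"tx":0.35,"ty":-3,"tz":0,"rx":0,"ry":0,"rz":0}]' 7.4
python3 - <<'E'
from h import *
snap('top','t10');crop('t10',190,220,390,340,4,'t10c')
E
```

```text
clock: 12.45
eef_pos: [487.3, 245.5, 43.3]
ee_rot: [0.529, 0.469, 0.529, -0.469]
wrist_force: [-0.4, 2.0, 0.7]
finger_gap: 73.6
```

View pics/t10c.png

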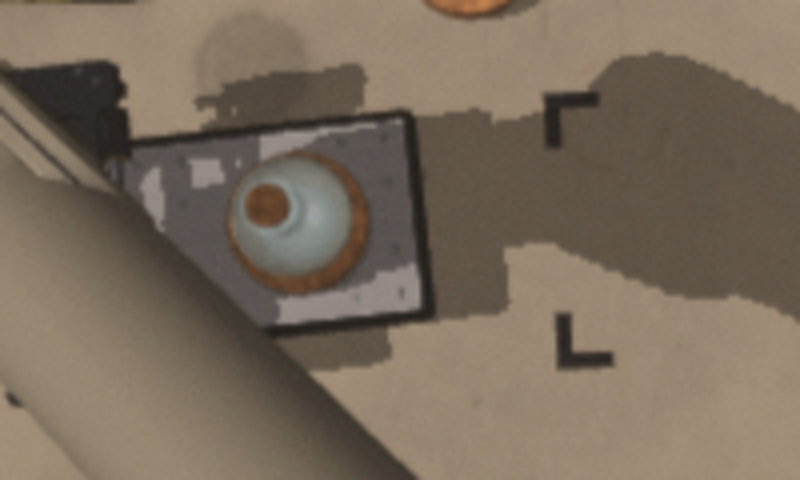

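```bash
cat >> h.py <<'E'
def flask(f,cork,bulb):
    c=ray(f,*cork,207);b=ray(f,*bulb,113);print('cork',c.round(1),'bulb',b.round(1),'tilt',np.degrees(np.arctan2((c-b)[:2],94)).round(1))
E
python3 - <<'E'
from h import *
Q=lambda x,y:(190+x/4-.375,220+y/4-.375)
caddyfit('t10',[None,Q(410,111),Q(434,317),None])
flask('t10',Q(267,204),Q(292,220))
flask('top0',(190+347/3-.33,150+136/3-.33),(190+350/3-.33,150+165/3-.33)) # z wrong by 60, ignore
E
```

```text
caddy [497.1 142.3] head -82.4 bay x,y -288.7 2.4 rel 4.1 rear [484.6 236.5] res [ 1.1  0.1 -1.1 -0.1]
cork [497.8 126.  207. ] bulb [499.  121.8 113. ] tilt [-0.7  2.5]
cork [666.7  22.4 207. ] bulb [666.1  22.8 113. ] tilt [ 0.4 -0.2]
```

```bash
python3 -m pendant '[{"tx":0.05,"ty":-0.5,"tz":0,"rx":0,"ry":0,"rz":-0.1},{"tx":0.1,"ty":-1,"tz":0,"rx":0,"ry":0,"rz":-0.2},{"tx":0.15,"ty":-1.5,"tz":0,"rx":0,"ry":0,"rz":-0.4},{"tx":0.2,"ty":-2,"tz":0,"rx":0,"ry":0,"rz":-0.5},{"tx":0.25,"ty":-2.5,"tz":0,"rx":0,"ry":0,"rz":-0.7},{"tx":0.3,"ty":-3,"tz":0,"rx":0,"ry":0,"rz":-0.8},{"tx":0.36,"ty":-3.5,"tz":0,"rx":0,"ry":0,"rz":-1},{"tx":0.42,"ty":-4,"tz":0,"rx":0,"ry":0,"rz":-1.2},{"tx":0.48,"ty":-4.5,"tz":0,"rx":0,"ry":0,"rz":-1.4},{"tx":0.54,"ty":-5,"tz":0,"rx":0,"ry":0,"rz":-1.5}]' 7.4
python3 - <<'E'
from h import *
snap('top','t11');crop('t11',190,220,390,340,4,'t11c')
E
```

```text
clock: 13.75
eef_pos: [492.7, 195.4, 43.2]
ee_rot: [0.523, 0.476, 0.523, -0.476]
wrist_force: [-0.3, 2.3, -0.0]
finger_gap: 74.0
```

View pics/t11c.png

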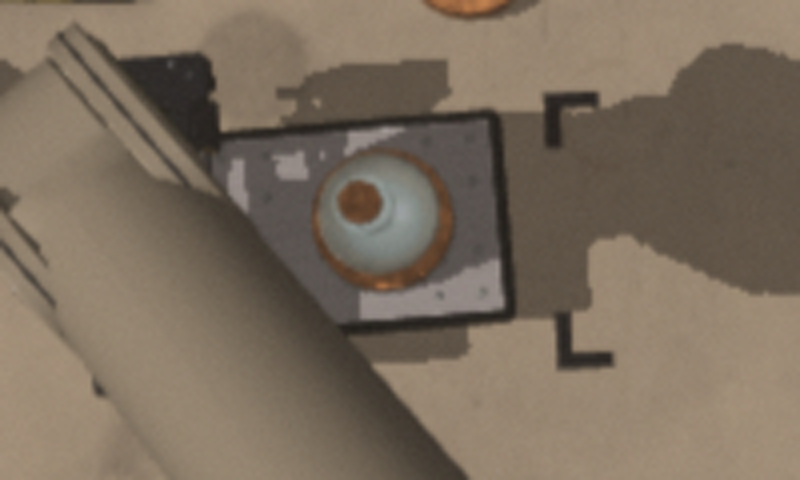

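```bash
python3 - <<'E'
from h import *
Q=lambda x,y:(190+x/4-.375,220+y/4-.375)
caddyfit('t11',[None,Q(496,111),Q(514,317),None])
flask('t11',Q(358,201),Q(379,219))
B=[proj('top0',ray('top0',190+x/3-.33,150+y/3-.33,0)) for x,y in [(420,291),(675,278),(687,463),(428,476)]];print(np.round(B,1))
E
```

```text
caddy [500.8  92.6] head -84.36 bay x,y -238.8 3.0 rel 2.1 rear [491.5 187.1] res [ 1.3  0.1 -1.3 -0.1]
cork [499.9  76.8 207. ] bulb [500.1  71.4 113. ] tilt [-0.1  3.3]
[[329.7 246.7]
 [414.7 242.3]
 [418.7 304. ]
 [332.3 308.3]]
```

```bash
python3 -m pendant '[{"tx":0.05,"ty":-0.5,"tz":0,"rx":0,"ry":0,"rz":-0.1},{"tx":0.1,"ty":-1,"tz":0,"rx":0,"ry":0,"rz":-0.3},{"tx":0.15,"ty":-1.5,"tz":0,"rx":0,"ry":0,"rz":-0.5},{"tx":0.2,"ty":-2,"tz":0,"rx":0,"ry":0,"rz":-0.6},{"tx":0.25,"ty":-2.5,"tz":0,"rx":0,"ry":0,"rz":-0.8},{"tx":0.3,"ty":-3,"tz":0,"rx":0,"ry":0,"rz":-1},{"tx":0.35,"ty":-3.5,"tz":0,"rx":0,"ry":0,"rz":-1.2},{"tx":0.4,"ty":-4,"tz":0,"rx":0,"ry":0,"rz":-1.3},{"tx":0.46,"ty":-4.5,"tz":0,"rx":0,"ry":0,"rz":-1.5},{"tx":0.52,"ty":-5,"tz":0,"rx":0,"ry":0,"rz":-1.6},{"tx":0.57,"ty":-5.5,"tz":0,"rx":0,"ry":0,"rz":-1.7},{"tx":0.62,"ty":-6,"tz":0,"rx":0,"ry":0,"rz":-1.8}]' 7.4
python3 - <<'E'
from h import *
snap('top','t12');crop('t12',230,220,430,340,4,'t12c');snap('side','s12')
E
```

```text
clock: 15.3
eef_pos: [498.8, 135.4, 43.2]
ee_rot: [0.516, 0.484, 0.516, -0.484]
wrist_force: [-1.1, 1.6, 0.6]
finger_gap: 73.8
```

View pics/t12c.png

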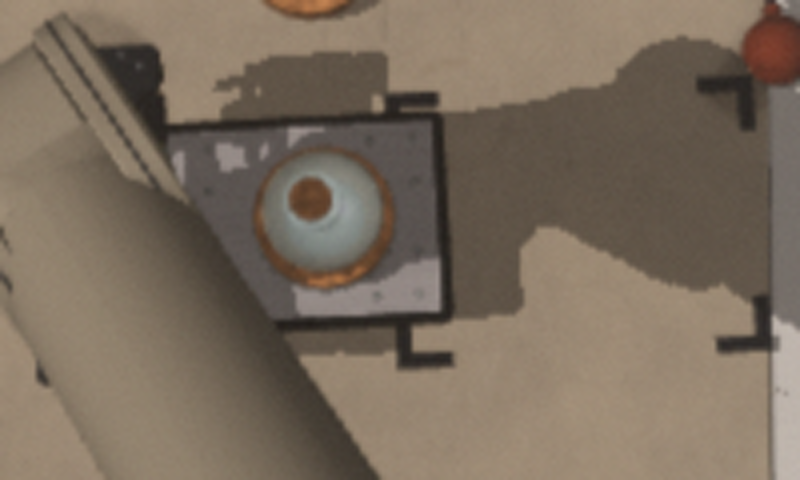

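View pics/s12.png

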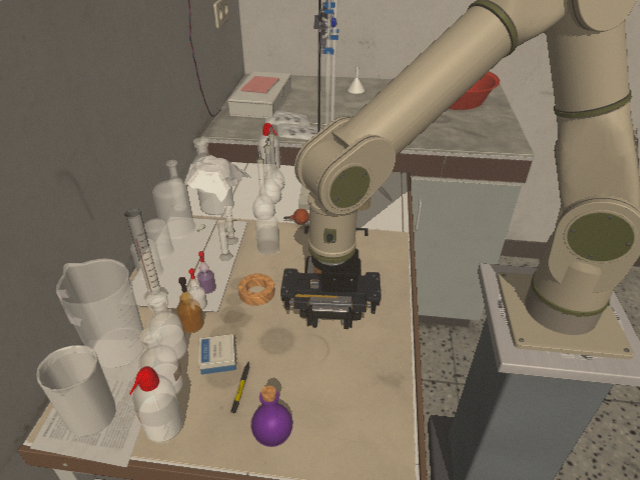

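```bash
python3 - <<'E'
from h import *
Q=lambda x,y:(230+x/4-.375,220+y/4-.375)
caddyfit('t12',[None,Q(440,113),Q(452,318),None])
flask('t12',Q(310,199),Q(323,218))
E
```

```text
caddy [503.8  31.8] head -86.38 bay x,y -178.0 2.3 rel 0.1 rear [497.8 126.6] res [ 1.8  0.1 -1.8 -0.1]
cork [501.6  16.2 207. ] bulb [501.3  11.  113. ] tilt [0.2 3.1]
```

```bash
python3 -m pendant '[{"tx":0.03,"ty":-0.6,"tz":0,"rx":0,"ry":0,"rz":0},{"tx":0.06,"ty":-1.2,"tz":0,"rx":0,"ry":0,"rz":0},{"tx":0.09,"ty":-1.8,"tz":0,"rx":0,"ry":0,"rz":0},{"tx":0.12,"ty":-2.4,"tz":0,"rx":0,"ry":0,"rz":0},{"tx":0.15,"ty":-3,"tz":0,"rx":0,"ry":0,"rz":0},{"tx":0.18,"ty":-3.6,"tz":0,"rx":0,"ry":0,"rz":0},{"tx":0.21,"ty":-4.2,"tz":0,"rx":0,"ry":0,"rz":0},{"tx":0.24,"ty":-4.8,"tz":0,"rx":0,"ry":0,"rz":0},{"tx":0.27,"ty":-5.4,"tz":0,"rx":0,"ry":0,"rz":0},{"tx":0.3,"ty":-6,"tz":0,"rx":0,"ry":0,"rz":0},{"tx":0.33,"ty":-6.6,"tz":0,"rx":0,"ry":0,"rz":0},{"tx":0.36,"ty":-7.2,"tz":0,"rx":0,"ry":0,"rz":0}]' 7.4
python3 - <<'E'
from h import *
snap('top','t13');crop('t13',240,220,440,340,4,'t13c')
E
```

```text
clock: 16.9
eef_pos: [502.4, 63.3, 43.3]
ee_rot: [0.516, 0.484, 0.516, -0.484]
wrist_force: [0.5, 0.8, 0.7]
finger_gap: 73.9
```

View pics/t13c.png

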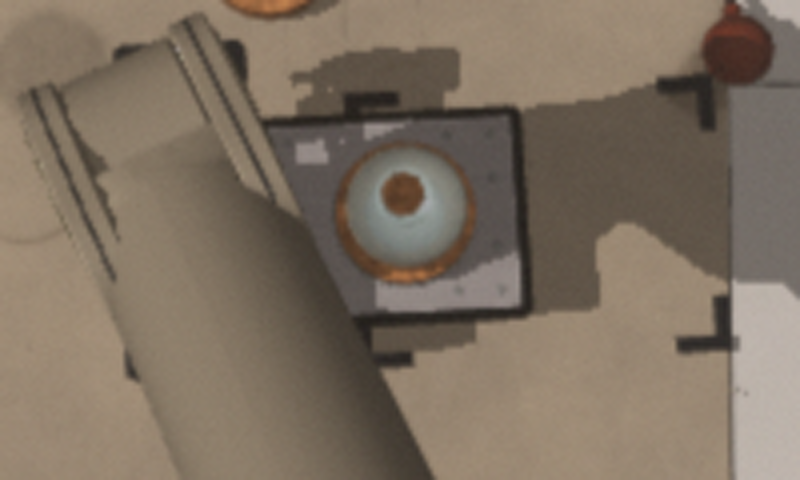

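```bash
python3 - <<'E'
from h import *
Q=lambda x,y:(240+x/4-.375,220+y/4-.375)
caddyfit('t13',[None,Q(519,107),Q(530,313),None])
flask('t13',Q(403,193),Q(406,213))
E
```

```text
caddy [509.1 -39.7] head -87.12 bay x,y -106.4 3.2 rel -0.6 rear [504.3  55.2] res [ 1.4  0.1 -1.4 -0.1]
cork [505.6 -55.8 207. ] bulb [504.9 -60.3 113. ] tilt [0.4 2.8]
```

```bash
python3 -m pendant '[{"tx":0.02,"ty":-0.6,"tz":0,"rx":0,"ry":0,"rz":0},{"tx":0.05,"ty":-1.2,"tz":0,"rx":0,"ry":0,"rz":0},{"tx":0.07,"ty":-1.8,"tz":0,"rx":0,"ry":0,"rz":0.1},{"tx":0.09,"ty":-2.4,"tz":0,"rx":0,"ry":0,"rz":0.1},{"tx":0.11,"ty":-3,"tz":0,"rx":0,"ry":0,"rz":0.2},{"tx":0.13,"ty":-3.6,"tz":0,"rx":0,"ry":0,"rz":0.2},{"tx":0.15,"ty":-4.2,"tz":0,"rx":0,"ry":0,"rz":0.3},{"tx":0.17,"ty":-4.8,"tz":0,"rx":0,"ry":0,"rz":0.3},{"tx":0.2,"ty":-5.4,"tz":0,"rx":0,"ry":0,"rz":0.3},{"tx":0.22,"ty":-6,"tz":0,"rx":0,"ry":0,"rz":0.3},{"tx":0.24,"ty":-6.6,"tz":0,"rx":0,"ry":0,"rz":0.3},{"tx":0.26,"ty":-7.2,"tz":0,"rx":0,"ry":0,"rz":0.3}]' 7.4
python3 - <<'E'
from h import *
snap('top','t14');crop('t14',240,220,440,340,4,'t14c')
E
```

```text
clock: 18.45
eef_pos: [505.1, -8.7, 43.3]
ee_rot: [0.517, 0.483, 0.517, -0.482]
wrist_force: [-0.1, 1.4, -0.8]
finger_gap: 73.9
```

View pics/t14c.png

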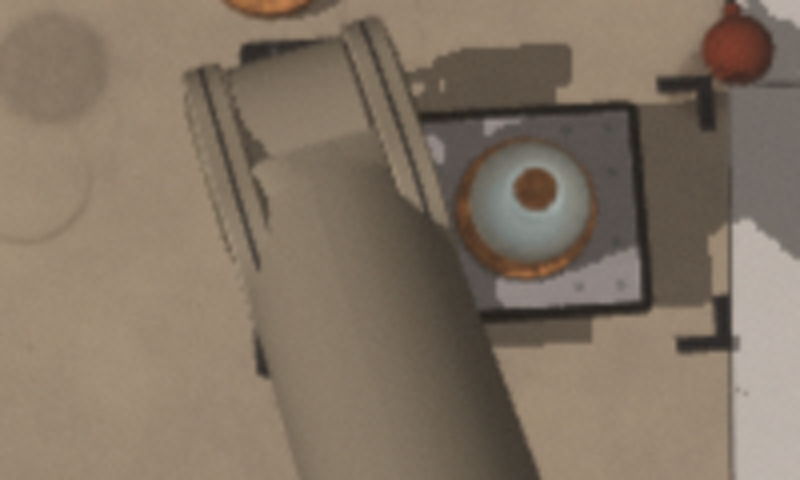

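```bash
python3 - <<'E'
from h import *
Q=lambda x,y:(240+x/4-.375,220+y/4-.375)
caddyfit('t14',[None,Q(636,102),Q(652,309),None])
flask('t14',Q(537,188),Q(528,207))
E
```

```text
caddy [ 511.  -111.9] head -86.21 bay x,y -34.1 0.7 rel 0.3 rear [504.8 -17.1] res [ 1.1  0.1 -1.1 -0.1]
cork [ 509.  -128.4  207. ] bulb [ 509.1 -131.2  113. ] tilt [-0.   1.7]
```

```bash
python3 -m pendant '[{"tx":0.03,"ty":-0.6,"tz":0,"rx":0,"ry":0,"rz":0},{"tx":0.07,"ty":-1.2,"tz":0,"rx":0,"ry":0,"rz":0},{"tx":0.1,"ty":-1.8,"tz":0,"rx":0,"ry":0,"rz":0},{"tx":0.14,"ty":-2.4,"tz":0,"rx":0,"ry":0,"rz":0},{"tx":0.17,"ty":-2.9,"tz":0,"rx":0,"ry":0,"rz":0},{"tx":0.19,"ty":-3.2,"tz":0,"rx":0,"ry":0,"rz":0},{"tx":0.2,"ty":-3.4,"tz":0,"rx":0,"ry":0,"rz":0},{"tx":0.2,"ty":-3.4,"tz":0,"rx":0,"ry":0,"rz":0}]' 7.4
python3 - <<'E'
from h import *
snap('top','t15');crop('t15',240,220,440,340,4,'t15c')
E
```

```text
clock: 19.5
eef_pos: [507.1, -42.5, 43.3]
ee_rot: [0.517, 0.482, 0.517, -0.483]
wrist_force: [-0.6, 0.2, -0.4]
finger_gap: 74.0
```

View pics/t15c.png

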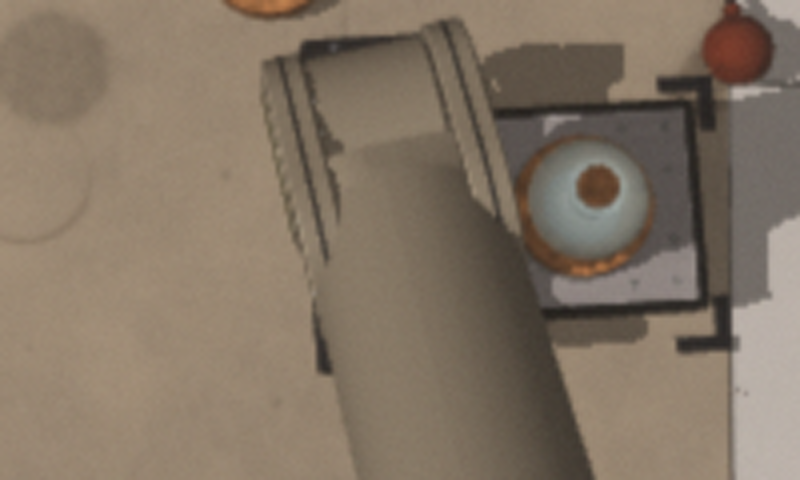

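Now I'll back straight off from the edge, rise clear, and measure with the arm out of the way.

```bash
python3 -m pendant '[{"tx":-0.05,"ty":0.8,"tz":0,"rx":0,"ry":0,"rz":0},{"tx":-0.1,"ty":2,"tz":0,"rx":0,"ry":0,"rz":0},{"tx":-0.3,"ty":5,"tz":0,"rx":0,"ry":0,"rz":0},{"tx":-0.6,"ty":10,"tz":2,"rx":0,"ry":0,"rz":0},{"tx":-0.6,"ty":15,"tz":6,"rx":0,"ry":0,"rz":0},{"tx":-0.6,"ty":20,"tz":11,"rx":0,"ry":0,"rz":0},{"tx":-0.6,"ty":24,"tz":16,"rx":0,"ry":0,"rz":0},{"tx":-2,"ty":28,"tz":20,"rx":0,"ry":0,"rz":0},{"tx":-4,"ty":30,"tz":22,"rx":0,"ry":0,"rz":0},{"tx":-4,"ty":30,"tz":22,"rx":0,"ry":0,"rz":0}]' 7.4
python3 - <<'E'
from h import *
snap('top','t16');crop('t16',310,220,440,320,5.5,'t16c');snap('side','s16');crop('s16',270,170,400,300,5,'s16c')
E
```

```text
clock: 20.8
eef_pos: [465.2, 261.9, 265.5]
ee_rot: [0.519, 0.482, 0.518, -0.48]
wrist_force: [1.2, -1.1, -0.6]
finger_gap: 74.2
```

View pics/t16c.png

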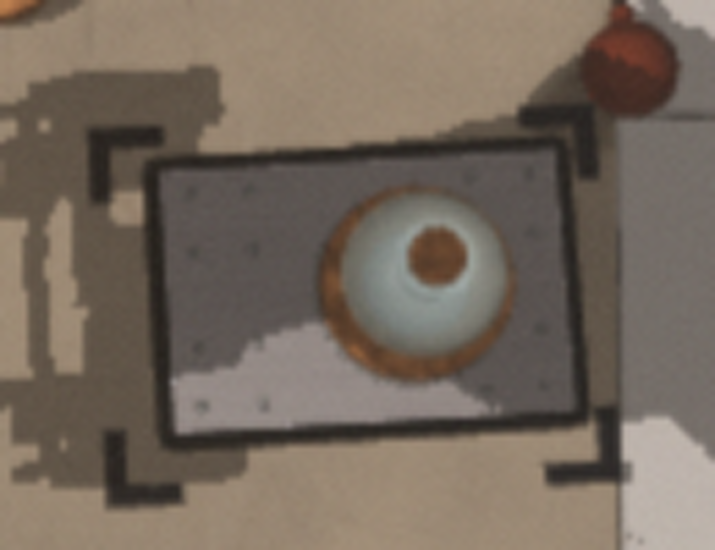

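View pics/s16c.png

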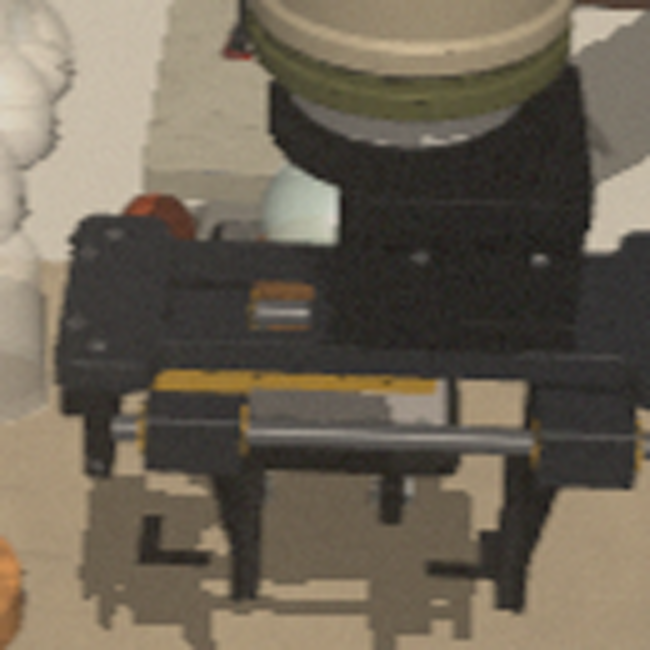

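View pics/s16.png

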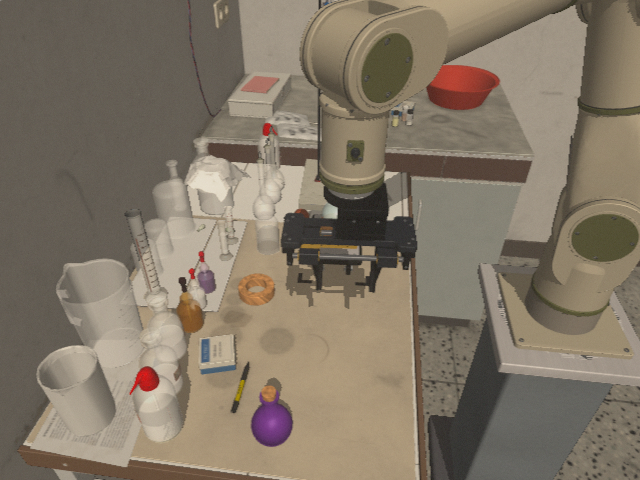

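```bash
python3 - <<'E'
from h import *
Q=lambda x,y:(310+x/5.5-.41,220+y/5.5-.41)
caddyfit('t16',[Q(147,163),Q(566,140),Q(586,423),Q(165,447)])
flask('t16',Q(438,255),Q(425,273))
B=np.array([ray('t16',*Q(*c),0) for c in [(109,147),(580,122),(601,463),(125,486)]]);print(B.mean(0));f=B[1]+B[2]-B[0]-B[3];print(np.degrees(np.arctan2(f[1],f[0])))
E
python3 -m pendant '[{"tx":-3,"ty":4,"tz":4,"rx":0,"ry":0,"rz":0},{"tx":-6,"ty":8,"tz":8,"rx":0,"ry":0,"rz":0},{"tx":-10,"ty":10,"tz":12,"rx":0,"ry":0,"rz":0},{"tx":-14,"ty":12,"tz":14,"rx":0,"ry":0,"rz":0},{"tx":-14,"ty":12,"tz":14,"rx":0,"ry":0,"rz":0},{"tx":-14,"ty":12,"tz":14,"rx":0,"ry":0,"rz":0}]' 7.4
python3 - <<'E'
from h import *
snap('side','s17');crop('s17',260,170,400,300,5,'s17c')
E
```

```text
caddy [ 512.  -146.6] head -86.28 bay x,y 0.6 -0.4 rel 0.2 rear [505.9 -51.8] res [ 1.3  1.4  1.4 -0.9 -1.4 -2.2 -1.3  1.7]
cork [ 510.8 -161.7  207. ] bulb [ 514.5 -166.6  113. ] tilt [-2.2  3. ]
[ 513.34291174 -146.16131667    0.        ]
-86.52153310651755
clock: 21.65
eef_pos: [328.2, 376.6, 402.2]
ee_rot: [0.517, 0.483, 0.516, -0.483]
wrist_force: [0.1, 0.6, -0.7]
finger_gap: 74.0
```

View pics/s17c.png

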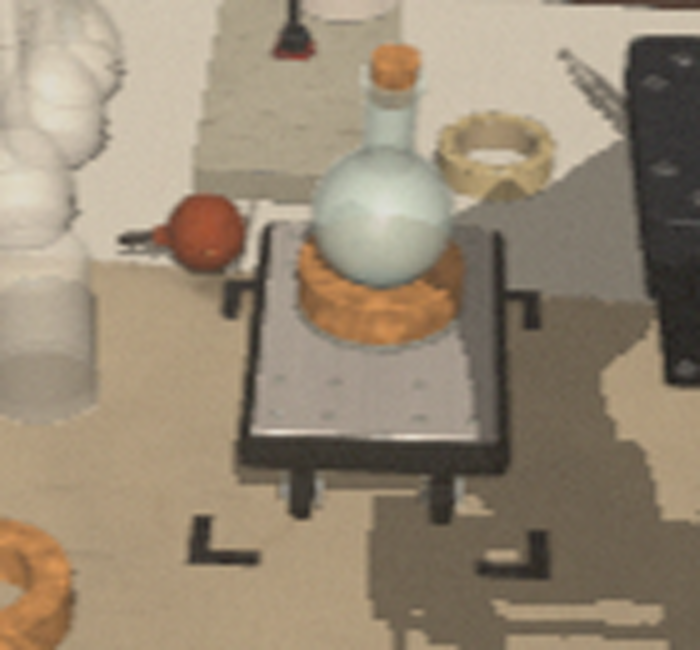

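```bash
python3 - <<'E'
from h import *
s=r.read_state();print(s['clock'],np.abs(s['joint_vel']).max());print(r.finish_job())
E
```

```text
21.7 0.006866753201975196
the job is handed in; nothing more can be done
None
```

The flask is standing in the caddy's ring and the caddy is parked in the taped bay. I handed the job in at 21.7 s of the 72 s allowed, and it reported no verdict.

I gripped the clear flask by its neck, set it in the caddy's ring and let it go. Then I pushed the caddy by its rear edge with the two open fingers, about 305 mm in all, correcting the steering from the top camera, and backed the arm off clear.

**Last checks, after the arm had backed off:**
- **Caddy:** it is about 1 mm from the bay's centre both along and across, and its heading is 0.2° off the bay's.
- **Flask:** the bulb is centred in its ring. It took on a lean of about 3 to 4° when the fingers released it. My readings ranged from about 2° to 4.5° depending on camera and moment, all under the 8° limit.
- **Castors:** both rear castors trail straight in the side view. The front ones are hidden under the deck, so I could not see them. I only infer they are straight, because the last 170 mm or so of the push was nearly straight.
- **Other things on the bench:** they look undisturbed in the pictures, but I did not re-measure their positions.

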